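Open the push-and-turn solvent bottle at the diamond sorting table

ROBOT

A 7-joint arm with a two-finger parallel gripper is mounted at the origin on the work surface. World frame = base frame: x ahead of the robot, y to its left, z up, the work surface at z = 0. Lengths are in m, angles in degrees, forces in N, time in s.
With the tool pointing down it reaches from about 0.425 to 0.825 m from the base axis. Payload 3.6 kg.
Tool frame: the origin (TCP) lies midway between the tips of the shut fingers; the grasp point (between the pads) lies 19 mm behind it; z points along the fingers, y is the line along which they close (so a half turn about z gives the same grasp; the last joint's range is limited). The gripper opens to 85 mm and grips with 20 to 120 N. Pads are 22 mm wide; open, the fingers measure 114 mm over their backs; the gripper's body (76 mm by 85 mm) begins 54 mm behind the grasp point. The pads swing forward as they close: fully open they stand 13 mm farther back than shut.
Start: joints at [68.726, 35.231, -0.722, 81.555, 0.464, 63.22, -2.315], TCP at [0.22, -0.612, 0.231] pointing down, gripper open.
Joint ranges: [-178.69, 178.69], [-17.37, 117.87], [-77.05, 75.6], [15.02, 138.74], [-78.02, 258.01], [0.78, 113.62], [-162.83, 162.83]. Speed limits (degrees/s): [159.86, 159.86, 180, 180, 180, 180, 180].

INTERFACE

Orientations are given as [roll, pitch, yaw] about the fixed x, y, z axes, in that order (R = Rz(yaw) Ry(pitch) Rx(roll)).
In Python, from rig import observe, camera, camera_params, close_job gives the robot as it stands.
- The arm moves only by the shell command python3 -m pendant 'ROWS' [OPENING] [FORCE]. ROWS is JSON, one flat list of numbers, 6 for each row, row after row: the shift along the tool's x, y, z in m, then the turn, a rotation vector about the tool's x, y, z in rad. In form: [tx, ty, tz, rx, ry, rz, tx, ty, tz, rx, ry, rz, ...]. A call has 1 to 12 rows; each row is the pose to reach, as a shift and turn from the pose commanded when the call began, along the tool's axes at that moment; what a row does not reach only later rows make up. A row lasts 1/12 s, in which the tool goes at most 41.7 mm and 7.16 degrees, less where a joint would pass 70% of its speed; a pose out of reach is approached as far as the arm can. A call with a gripper value outside its range is refused whole. OPENING is the opening, from 0 (shut) to 1 (fully open), set as the call begins (- or left out, the last holds). The fingers move at their own pace and stop on an object; FORCE is the grip in N (left out, the last holds). Time passes only in rows, so rows that repeat a pose let the fingers close. It gives the time, the measured TCP pose, the force, the opening and the grip force at its end, in the units of the state.
- observe(): the state, without advancing time (a new reading comes with each control period).
- camera(name): name is "scene" or "top"; returns the picture (400x640x3 uint8, red, green, blue); there is no depth.
- camera_params(name): a dict with "vfov" (degrees; the focal length in pixels is half the picture's height over the tangent of half this angle, whatever the lens; pixels are square), "cx", "cy" (the principal point, pixels), "cam_to_world" (4x4, takes a point from camera to world coordinates). Camera axes: x right, y down, z forward; pixel columns grow to the right and rows downward; lengths in m; the calibration is good to about 2 mm. A picture is of the moment at which its call begins. camera_params takes no time and is no camera call.
- close_job(): hands the job in; it is judged then, once.
The state is a dict: "t": time; "q": joint angles; "joint_velocities": joint speeds; "effort": joint torques, N m; "eef_pos": TCP position; "tool_rot": TCP orientation; "force": force on the tool from outside, world axes, zero at the start; "moment": the same for the moment, N m; "opening": finger opening in m; "grasp_force": force on a finger pad.
Only numpy, scipy, OpenCV 4.12 (cv2) and the standard library are available. Lean on these libraries where they do the work, as an engineer would, in place of code of your own. Each camera call takes 0.05 s, during which the arm holds its last target. There are 200 camera calls.

TASK

Open the child-resistant cap of the squat square bottle so the next batch of rough stones can be washed: push the cap down hard, turn it counter-clockwise (seen from above) while it is held down, then let go so that it springs up, unlocked. Leave the cap of the taller round bottle locked.

Things in the scene. Friction and masses are not known exactly. Their poses are not given: they have to be found in the camera images.
- square_cap_top (a point): Top centre of the black ribbed round cap, 46 mm across, 32 mm high, to be gripped by its sides at any yaw, on the squat white bottle (body 98 mm square, shoulder 84 mm up) clamped to the table. z up. Locked, its top is 154 mm above the table, its underside 122 mm. Below it a 28 mm neck in a collar (36 mm across at 97 mm height, 88 mm at 84): 25 mm of room for fingertips under the cap.
- square_cap_turn (a joint): Turn of that cap, rad: 0 locked, growing counter-clockwise seen from above, hard stop at 1.25. Unless the cap is held down by more than 5 mm, hidden teeth stop it at about 0.1; they end at about 0.9. About 1.1 is a good opening turn. It stays where it is left (drag 0.06 N m).
- square_cap_height (a joint): Height of that cap, m: 0 locked, -0.008 pushed fully down, +0.008 sprung up. A spring pushes it up: 10 N at 0, 14 N at -0.005, 16 N at -0.008 (bottom stop). The teeth are passed only below -0.005. Turned past them and let go, the cap rises to +0.008; let go too early, it stays down.
- round_cap_turn (a joint): Turn of the other cap, rad, 0 locked, to be left so: the same cap on the taller white round bottle (80 mm across, cap top 192 mm above the table), clamped 200 to 400 mm to the left or right of the square one.
Mind the look-alikes: they are no part of the job. Leave any orange or purple look-alike of the part that bears square_cap_top alone.

How it is judged:
By the outcome, as a careful person would: the job done as asked, in the order asked, and still so for the second after the job is handed in, with the robot touching nothing.
It also fails if it takes over 32 s, if anything falls off the work surface, if the arm or the gripper's body presses on something with over 40 N, if the wrist force passes 120 N, or if a joint passes its speed limit or range.

## Working session

There is one attempt and no reset: what is moved stays moved. The work goes in short steps, Python scripts to look and compute and a shell command to move; the robot and the scene stay as the last step left them, time stands still between calls to the robot, and variables do not carry over. Pictures are saved under pics/ and viewed, at most 10 in all, crops included, and the job is handed in when it is done.

```bash
mkdir -p pics; ls; python3 - <<'E'
from rig import *
import cv2,json
for n in("scene","top"):
    cv2.imwrite(f"pics/{n}0.png",camera(n)[:,:,::-1]); p=camera_params(n); print(n,p)
print(observe())
E
```

```text
pics
scene {'vfov': 48.05849829978676, 'cx': 313.77458718390415, 'cy': 195.44328683018952, 'cam_to_world': array([[ 0.14501819,  0.73463509, -0.66278278,  1.11099691],
       [ 0.98935206, -0.09931195,  0.10639383, -0.10039716],
       [ 0.01233839, -0.67115455, -0.74121477,  0.72663684],
       [ 0.        ,  0.        ,  0.        ,  1.        ]])}
top {'vfov': 56.13194948585741, 'cx': 320.5550082876317, 'cy': 200.31314076537765, 'cam_to_world': array([[ 0.00980297, -0.98250805,  0.18596192,  0.44117473],
       [-0.99993383, -0.00851213,  0.00773859, -0.00721841],
       [-0.00602029, -0.18602548, -0.98252648,  0.82596287],
       [ 0.        ,  0.        ,  0.        ,  1.        ]])}
{'t': 0.1, 'q': array([68.72755169, 35.28569384, -0.72330563, 81.63322248,  0.4637883 ,
       63.21956691, -2.31473213]), 'joint_velocities': array([ 0.1045913 , -0.0645741 ,  0.05339234, -0.22435449,  0.00719368,
       -0.08276155,  0.01468855]), 'effort': array([ 1.12487814e-03, -4.70386577e+01,  2.60318611e-01, -1.71571702e+01,
        1.01120913e-02,  5.84513764e-03, -1.15105723e-05]), 'eef_pos': array([ 0.2194699 , -0.61108618,  0.23022522]), 'tool_rot': array([-1.79864381e+02,  1.21131755e-03,  1.97581075e+01]), 'force': array([ 0.4448173 , -0.80386289, -0.58047142]), 'moment': array([ 0.0260028 , -0.00707661, -0.00767155]), 'grasp_force': 0.0, 'opening': 0.08510191293639936}
```

View pics/scene0.png

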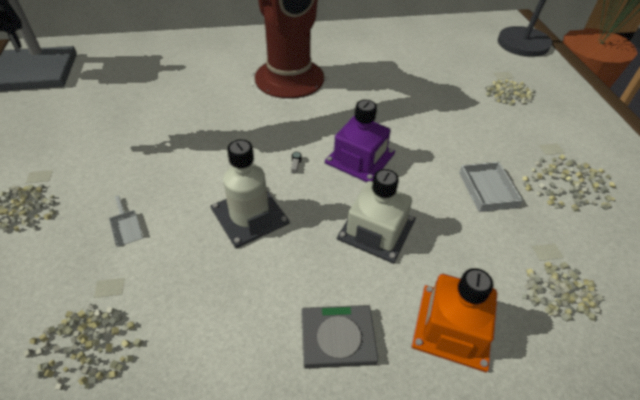

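View pics/top0.png

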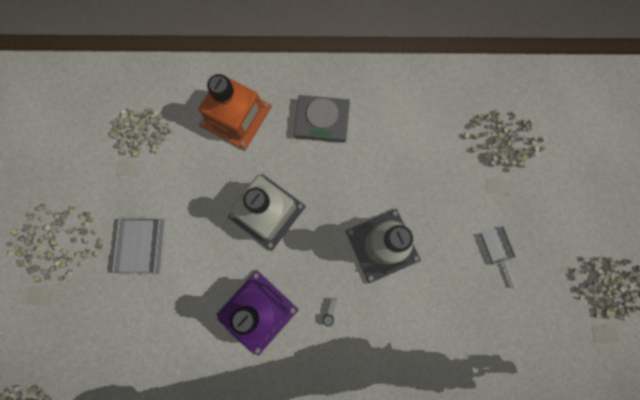

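Candidates, top image: white squat square bottle with its cap at (257,200), white round bottle at (399,237), orange look-alike at (220,87) and purple look-alike at (244,320). The one meant is the white square one, at (257,200) in top and (386,183) in scene. I'll fit the cap's cylinder silhouette in both views and confirm it in an enlarged crop.

```bash
cat > h.py <<'E'
import numpy as np,cv2
from rig import *
def proj(n,P):
    p=camera_params(n);T=np.linalg.inv(p["cam_to_world"]);c=np.asarray(P)@T[:3,:3].T+T[:3,3]
    f=200/np.tan(np.radians(p["vfov"]/2));return c[:,:2]/c[:,2:]*f+[p["cx"],p["cy"]]
A=np.linspace(0,2*np.pi,60)
def ring(x,y,z,r=.023):return np.c_[x+r*np.cos(A),y+r*np.sin(A),0*A+z]
def hull(n,x,y,zt,h=.032):
    return cv2.convexHull(np.float32(proj(n,np.r_[ring(x,y,zt),ring(x,y,zt-h)])))
def ray(n,uv,z):
    p=camera_params(n);M=p["cam_to_world"];f=200/np.tan(np.radians(p["vfov"]/2))
    d=M[:3,:3]@[(uv[0]-p["cx"])/f,(uv[1]-p["cy"])/f,1];return M[:3,3]+d*(z-M[2,3])/d[2]
E
python3 - <<'E'
from h import *
from scipy.optimize import minimize
im={n:cv2.imread(f"pics/{n}0.png") for n in("scene","top")}
def fit(seed,zt,names):
    ms={}
    for n in names:
        g=im[n].max(2);c=np.round(proj(n,[[*ray('top',seed,zt)[:2],zt-.016]])[0]).astype(int)
        m=np.zeros(g.shape,np.uint8);s=np.s_[c[1]-24:c[1]+24,c[0]-24:c[0]+24];m[s]=g[s]<75
        k,l,st,_=cv2.connectedComponentsWithStats(m);m=(l==1+st[1:,4].argmax())
        ms[n]=cv2.morphologyEx(m.astype(np.uint8),cv2.MORPH_CLOSE,np.ones((7,7)))
    def cost(v):
        s=0
        for n in names:
            h=np.zeros((400,640),np.uint8);cv2.fillPoly(h,[np.int32(np.round(hull(n,*v[:2],zt)*16))],255,cv2.LINE_AA,4)
            s+=abs(h/255.-ms[n]).sum()/ms[n].sum()
        return s
    x0=ray('top',seed,zt)[:2]
    r=minimize(cost,x0,method="Nelder-Mead",options=dict(initial_simplex=[x0,x0+[.01,0],x0+[0,.01]]));return r.x,r.fun
for nm,s,z in(("square",(257,200),.154),("round",(399,237),.192)):
    for names in(["top"],["scene"],["top","scene"]):print(nm,names,*fit(s,z,names))
    if nm=="square":v=fit(s,z,["top","scene"])[0]
out=[]
for n in("top","scene"):
    c=proj(n,[[*v,.12]])[0].astype(int);k=6;o=c-32
    b=cv2.resize(im[n][o[1]:o[1]+66,o[0]:o[0]+66],None,fx=k,fy=k,interpolation=cv2.INTER_CUBIC)
    for q in(ring(*v,.154),ring(*v,.122)):cv2.polylines(b,[np.int32((proj(n,q)-o+.5)*k)],1,(0,255,0),1)
    out.append(b)
cv2.imwrite("pics/crop.png",np.hstack(out))
E
```

```text
square ['top'] [0.57019279 0.11981943] 0.15150133854279718
square ['scene'] [0.56757094 0.11688152] 0.3330562659846547
square ['top', 'scene'] [0.5694762 0.1177996] 0.5360357584394257
round ['top'] [ 0.49843427 -0.13408984] 1.0878932968536252
round ['scene'] [ 0.49922519 -0.13813081] 0.16661186213615878
round ['top', 'scene'] [ 0.49984104 -0.13574895] 1.288602711054088
```

View pics/crop.png

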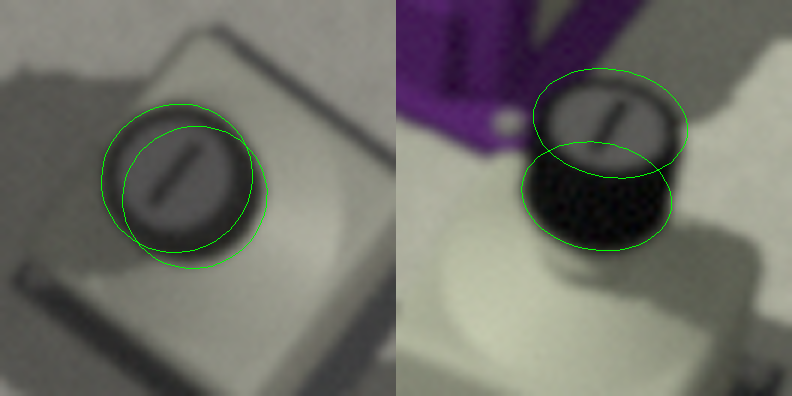

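The cap axis comes out at (0.5695, 0.118), good to about 2 mm. In the crop, the slotted top face sits on the fitted 154 mm ring at (177,178) for top and (610,122) for scene, on the white squat bottle. It is not orange, purple or round, and its reach of 0.58 m is fine. Next I work out the moves, going high past the round bottle.

```bash
cat >> h.py <<'E'
from scipy.spatial.transform import Rotation as Ro
def d(to,frm=None):
    s=observe();R=Ro.from_euler('xyz',s['tool_rot'],degrees=True).as_matrix()
    return np.round(R.T@(np.array(to)-(s['eef_pos'] if frm is None else frm)),4)
E
python3 - <<'E'
from h import *
for w in((.42,-.35,.29),(.54,-.1,.29),(.5695,.118,.23)):print(d(w,(.22,-.612,.231)))
E
```

```text
[ 0.2768 -0.1791 -0.0586]
[ 0.4742 -0.3738 -0.0581]
[ 0.5757 -0.5689  0.0023]
```

```bash
python3 -m pendant '[0.03,-0.02,-0.02,0,0,0, 0.06,-0.039,-0.04,0,0,0, 0.09,-0.058,-0.058,0,0,0, 0.122,-0.079,-0.058,0,0,0, 0.154,-0.1,-0.058,0,0,0, 0.186,-0.12,-0.058,0,0,0, 0.218,-0.141,-0.058,0,0,0, 0.25,-0.162,-0.058,0,0,0, 0.277,-0.179,-0.058,0,0,0, 0.303,-0.205,-0.058,0,0,0, 0.329,-0.231,-0.058,0,0,0, 0.355,-0.257,-0.058,0,0,0]' 1 && python3 - <<'E'
from h import *
for w in((.54,-.1,.29),(.5695,.118,.23)):print(d(w))
E
```

```text
t: 1.1
eef_pos: [0.4672, -0.2481, 0.2889]
tool_rot: [-180.0, 0.0, 19.7]
force: [-0.4, -0.5, 0.5]
opening: 0.0855
grasp_force: 0.0
[ 0.1186 -0.1148 -0.0011]
[ 0.22  -0.31   0.059]
```

```bash
python3 -m pendant '[0.025,-0.025,-0.001,0,0,0, 0.05,-0.05,-0.001,0,0,0, 0.075,-0.075,-0.001,0,0,0, 0.1,-0.1,-0.001,0,0,0, 0.118,-0.125,0,0,0,0, 0.134,-0.155,0,0,0,0, 0.15,-0.185,0,0,0,0, 0.166,-0.215,0,0,0,0, 0.182,-0.245,0.01,0,0,0, 0.198,-0.275,0.025,0,0,0, 0.214,-0.3,0.045,0,0,0, 0.22,-0.31,0.059,0,0,0]' && python3 -m pendant '[0,0,0,0,0,0,0,0,0,0,0,0,0,0,0,0,0,0]' && python3 - <<'E'
from h import *
a=camera("scene");cv2.imwrite("pics/s1.png",a[:,:,::-1])
s=observe();print(s['q'],s['eef_pos'],s['force'],s['moment'],d((.5695,.118,.23)),d((.5695,.118,.117)))
c=proj('scene',[[.5695,.118,.15]])[0].astype(int);print(c)
cv2.imwrite("pics/s1c.png",cv2.resize(a[c[1]-75:c[1]+55,c[0]-80:c[0]+80,::-1],None,fx=4.5,fy=4.5,interpolation=cv2.INTER_CUBIC))
E
```

```text
t: 2.1
eef_pos: [0.5682, 0.1227, 0.2286]
tool_rot: [-179.8, 0.0, 20.2]
force: [-0.1, 0.7, -0.6]
opening: 0.085
grasp_force: 0.0
t: 2.35
eef_pos: [0.5697, 0.1142, 0.2309]
tool_rot: [179.9, -0.0, 19.6]
force: [1.4, -0.1, -0.3]
opening: 0.0855
grasp_force: 0.0
[ -7.21303941  29.24320887  -9.85492202  93.30595372   5.77732539
  57.86289143 -89.34276696] [0.56992864 0.11393231 0.23138647] [-0.29008577 -1.23306487 -0.05594852] [-0.02139005  0.03656618  0.0044536 ] [ 0.001  -0.004   0.0014] [ 0.0008 -0.0042  0.1144]
[386 177]
```

View pics/s1c.png

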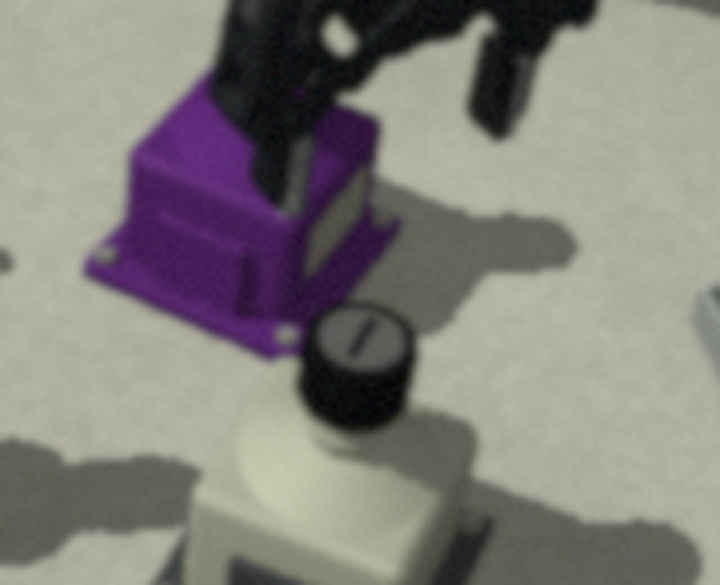

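The picture shows the open gripper above the cap, with the fingers at (285,180) and (500,110) and the cap's slotted top at crop (362,338), which matches the estimate. Next I align and descend.

```bash
python3 -m pendant '[0.001,-0.004,0.01,0,0,0, 0.001,-0.004,0.03,0,0,0, 0.001,-0.004,0.05,0,0,0, 0.001,-0.004,0.07,0,0,0, 0.001,-0.004,0.085,0,0,0, 0.001,-0.004,0.1,0,0,0, 0.001,-0.004,0.11,0,0,0, 0.001,-0.004,0.114,0,0,0, 0.001,-0.004,0.114,0,0,0, 0.001,-0.004,0.114,0,0,0, 0.001,-0.004,0.114,0,0,0]' && python3 - <<'E'
from h import *
a=camera("scene");s=observe();print(s['eef_pos'],s['force'],s['moment'],d((.5695,.118,.117)))
cv2.imwrite("pics/s2c.png",cv2.resize(a[100:230,306:466,::-1],None,fx=4.5,fy=4.5,interpolation=cv2.INTER_CUBIC))
E
```

```text
t: 3.32
eef_pos: [0.5696, 0.1205, 0.1174]
tool_rot: [180.0, -0.1, 19.7]
force: [0.9, 0.2, -0.0]
opening: 0.0856
grasp_force: 0.0
[0.56955291 0.12054617 0.11742544] [-0.46574544  0.34097313 -0.15533187] [-0.01189706  0.02148443 -0.00345375] [-0.0009  0.0024  0.0004]
```

View pics/s2c.png

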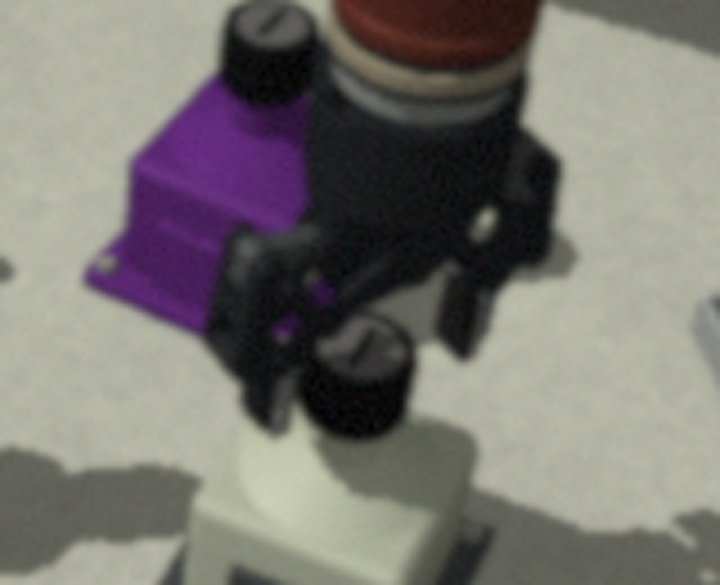

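The cap's top at crop (358,350) stands between the pads, whose tips are at (270,430) and (465,355). Next I close gently and read the side force.

```bash
python3 -m pendant '[0,0.001,0,0,0,0,0,0.001,0,0,0,0,0,0.001,0,0,0,0,0,0.001,0,0,0,0,0,0.001,0,0,0,0,0,0.001,0,0,0,0,0,0.001,0,0,0,0,0,0.001,0,0,0,0,0,0.001,0,0,0,0,0,0.001,0,0,0,0]' 0 20 && python3 - <<'E'
from h import *
for i in range(2):
    s=observe();R=Ro.from_euler('xyz',s['tool_rot'],degrees=True).as_matrix();print(s['eef_pos'],'Ftool',R.T@s['force'],R.T@s['moment'],s['opening'],s['grasp_force']);camera("top")
E
```

```text
t: 4.2
eef_pos: [0.5704, 0.1167, 0.117]
tool_rot: [179.8, -0.1, 19.7]
force: [2.0, -5.7, 3.7]
opening: 0.0451
grasp_force: 25.4
[0.57044034 0.11674739 0.11704414] Ftool [-0.04000636  6.02010772 -3.68297997] [-1.06568822 -0.07302449 -0.07942905] 0.04511055609502698 25.357648730278015
[0.57046058 0.11675951 0.11704402] Ftool [-0.53857716  6.53168859 -3.79334685] [-1.060339   -0.07841212 -0.10590934] 0.045110526641747285 25.357358157634735
```

The cap is gripped at 45 mm with a small side force. I take up 1 mm, grip harder and press down.

```bash
python3 -m pendant '[0,0.001,0,0,0,0,0,0.001,0,0,0,0,0,0.001,0,0,0,0,0,0.001,0.002,0,0,0,0,0.001,0.004,0,0,0,0,0.001,0.006,0,0,0,0,0.001,0.008,0,0,0,0,0.001,0.008,0,0,0,0,0.001,0.008,0,0,0]' 0 90 && python3 - <<'E'
from h import *
s=observe();R=Ro.from_euler('xyz',s['tool_rot'],degrees=True).as_matrix();print(s['eef_pos'],'Ftool',R.T@s['force'],R.T@s['moment'],s['opening'],s['grasp_force'])
E
```

```text
t: 5.05
eef_pos: [0.5705, 0.1167, 0.1108]
tool_rot: [179.8, -0.1, 19.7]
force: [-2.2, -5.0, 13.8]
opening: 0.0443
grasp_force: 91.2
[0.57050295 0.11671913 0.11078844] Ftool [ -3.6948557    4.01509524 -13.75886439] [-0.82066782 -0.80383717  0.03692437] 0.04433711918976785 91.18914127349854
```

```bash
python3 -m pendant '[0,0,0.002,0,0,0,0,0,0.004,0,0,0,0,0,0.005,0,0,0,0,0,0.005,0,0,0,0,0,0.005,0,0,0]' && python3 - <<'E'
from h import *
s=observe();R=Ro.from_euler('xyz',s['tool_rot'],degrees=True).as_matrix();print(s['eef_pos'],'Ftool',R.T@s['force'],R.T@s['moment'],s['opening'],s['grasp_force'])
E
```

```text
t: 5.47
eef_pos: [0.5706, 0.1167, 0.1089]
tool_rot: [179.8, -0.2, 19.7]
force: [-7.7, -6.4, 29.2]
opening: 0.0445
grasp_force: 92.5
[0.57060297 0.11672246 0.10890462] Ftool [ -9.37502602   3.55636666 -29.2398309 ] [-0.65161329 -1.9135668   0.00233283] 0.04454367493236964 92.48581767082214
```

The cap is on its bottom stop (8.1 mm down, 29 N). Next I turn it counter-clockwise, which is negative about tool z.

```bash
python3 -m pendant '[0,0,0,0,0,-0.08,0,0,0,0,0,-0.16,0,0,0,0,0,-0.24,0,0,0,0,0,-0.32,0,0,0,0,0,-0.4,0,0,0,0,0,-0.48,0,0,0,0,0,-0.55,0,0,0,0,0,-0.55]' && python3 - <<'E'
from h import *
s=observe();R=Ro.from_euler('xyz',s['tool_rot'],degrees=True).as_matrix();print(s['eef_pos'],'Ftool',R.T@s['force'],R.T@s['moment'],s['opening'],s['grasp_force'],s['q'])
E
```

```text
t: 6.13
eef_pos: [0.5707, 0.1165, 0.1089]
tool_rot: [179.7, 0.0, 51.3]
force: [-7.9, -7.9, 29.2]
opening: 0.0444
grasp_force: 92.7
[0.57073402 0.11651118 0.10890426] Ftool [-11.10401821  -1.11742355 -29.15659485] [ 0.29264432 -2.12059779 -0.073253  ] 0.04440589619733346 92.7182400226593 [ -2.79944652  38.38243802 -17.64730761 100.63630795  16.28124315
  43.32187432 -67.48548142]
```

```bash
python3 -m pendant '[0,0,0,0,0,-0.08,0,0,0,0,0,-0.16,0,0,0,0,0,-0.24,0,0,0,0,0,-0.32,0,0,0,0,0,-0.4,0,0,0,0,0,-0.48,0,0,0,0,0,-0.56,0,0,0,0,0,-0.56,0,0,0,0,0,-0.56,0,0,0,0,0,-0.56]' && python3 - <<'E'
from h import *
s=observe();R=Ro.from_euler('xyz',s['tool_rot'],degrees=True).as_matrix();print(s['eef_pos'],'Ftool',R.T@s['force'],R.T@s['moment'],s['opening'],s['grasp_force'],s['q'])
E
```

```text
t: 6.97
eef_pos: [0.571, 0.1164, 0.1089]
tool_rot: [179.7, 0.2, 83.2]
force: [-6.1, -7.8, 29.8]
opening: 0.0445
grasp_force: 92.7
[0.57102697 0.11636105 0.10892405] Ftool [ -8.55235661  -4.98875045 -29.74282276] [ 1.21982818 -1.78224282 -0.0662257 ] 0.044451379846599706 92.73366093635559 [  2.59017778  39.75611285 -26.64501079 100.43284921  24.24278334
  45.40406043 -42.76126185]
```

Turned 1.11 rad with no slip. Now I let go and back off straight up.

```bash
python3 -m pendant '[0,0,0,0,0,0,0,0,0,0,0,0,0,0,0,0,0,0,0,0,0,0,0,0,0,0,0,0,0,0,0,0,0,0,0,0,0,0,0,0,0,0,0,0,0,0,0,0,0,0,0,0,0,0]' 1 && python3 -m pendant '[0,0,-0.01,0,0,0,0,0,-0.025,0,0,0,0,0,-0.045,0,0,0,0,0,-0.065,0,0,0,0,0,-0.085,0,0,0,0,0,-0.105,0,0,0,0,0,-0.125,0,0,0,0,0,-0.14,0,0,0,0,0,-0.14,0,0,0,0,0,-0.14,0,0,0]' && python3 - <<'E'
from h import *
a=camera("scene");s=observe();print(s['eef_pos'],s['force'])
cv2.imwrite("pics/s3c.png",cv2.resize(a[100:230,306:466,::-1],None,fx=4.5,fy=4.5,interpolation=cv2.INTER_CUBIC))
E
```

```text
t: 7.72
eef_pos: [0.5694, 0.1185, 0.1032]
tool_rot: [-180.0, -0.0, 83.4]
force: [-0.1, -0.0, 0.4]
opening: 0.0853
grasp_force: 0.0
t: 8.55
eef_pos: [0.5697, 0.1187, 0.2444]
tool_rot: [179.9, -0.0, 83.4]
force: [0.3, -0.0, -0.6]
opening: 0.0853
grasp_force: 0.0
[0.56904964 0.11825227 0.24311143] [ 0.08376004  0.49864107 -0.67622384]
```

View pics/s3c.png

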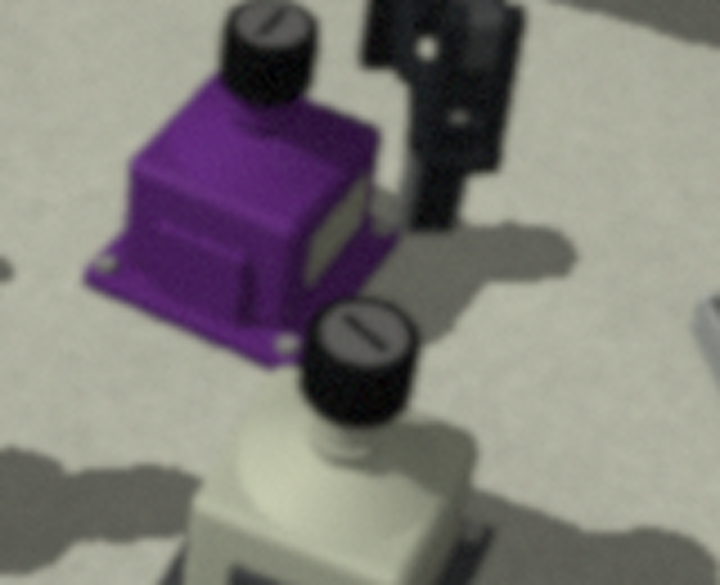

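The cap's slot at crop (367,332) has turned about 64° counter-clockwise. The cap sits about 14 px higher than before, which is roughly +8 mm, with more neck showing. It is sprung up and unlocked, and the gripper is clear.

```bash
python3 -c "
from rig import *
print(close_job())"
```

```text
the job is handed in; nothing more can be done
None
```

The white square bottle's cap was pushed down, turned about 1.1 rad counter-clockwise and released; it sprang up unlocked, the round bottle was left untouched, and the job was handed in after about 8.6 s of robot time.

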